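Fit the queen-cell carrier on its turntable

ROBOT

A 7-joint arm with a two-finger parallel gripper is mounted at the origin on the work surface. World frame = base frame: x ahead of the robot, y to its left, z up, the work surface at z = 0. Lengths are in m, angles in rad, forces in N, time in s.
With the tool pointing down it reaches from about 0.425 to 0.875 m from the base axis. Payload 4.7 kg.
Tool frame: the origin (TCP) lies between the finger pads; the fingertips stand ctrl.tip_reach ahead of it and the grasp point (between the pads) lies 5 mm behind it (ctrl.tip_reach is the distance from the TCP to the fingertips, in m); z points along the fingers, y is the direction in which the jaws open and shut (so a half turn about z gives the same grasp; the last joint's range is limited). The gripper opens to 87 mm and grips with 3 to 60 N. Pads are 19 mm wide; open, the fingers measure 117 mm over their backs; the gripper's body (75 mm by 190 mm) begins 51 mm behind the grasp point.
Start: joints at [-1.217, 0.321, -0.07, 1.45, 0.023, 1.371, -0.057], TCP at [0.217, 0.613, 0.237] pointing down, gripper open.
Joint ranges: [-2.86, 2.86], [-0.3, 2.09], [-1.38, 1.24], [0.06, 2.45], [-1.56, 4.7], [0.09, 2.05], [-2.69, 2.69]. Speed limits (rad/s): [2.57, 2.57, 3.14, 3.14, 3.14, 3.14, 3.14].

INTERFACE

Orientations are given as a rotation vector (axis times angle).
In Python, from bench import ctrl gives the robot as it stands.
- The arm moves only by the shell command python3 -m handwheel 'ROWS' [FORCE]. ROWS is JSON, a list of rows, each a list of 7 numbers: the shift along the tool's x, y, z in mm, then the turn, a rotation vector about the tool's x, y, z in rad, then the gripper's target within -1 to 1 (shut at 1, half-way at 0, fully open at -1). In form: [[dx, dy, dz, ax, ay, az, grip], ...]. A call has 1 to 12 rows; each row is the pose to reach, as a shift and turn from the pose commanded when the call began, along the tool's axes at that moment; what a row does not reach only later rows make up. A row lasts 1/8 s, in which the tool goes at most 62.5 mm and 10.7 degrees, less where a joint would pass 70% of its speed; a pose out of reach is approached as far as the arm can. A call with a gripper value outside its range is refused whole. The fingers move at their own pace and stop on an object; FORCE is the grip in N (left out, the last holds). Time passes only in rows, so rows that repeat a pose let the fingers close. It gives the time, the measured TCP pose, the force and the opening at its end, in the units of the state.
- ctrl.get_state(): the state, without advancing time (a new reading comes with each control period).
- ctrl.get_image(name): name is "scene" or "side" or "wrist"; returns the picture (480x640x3 uint8, red, green, blue); there is no depth.
- ctrl.camera_model(name): a dict with "mtx" (3x3 intrinsics, pixels), "k1" (the pictures are not rectified: a ray, as slopes to the right and down, at radius r is drawn at 1 + k1 r^2 times it, then the intrinsics apply), "xyz" and "orientation" of the camera in the world. Camera axes: x right, y up, looking along -z (the intrinsics and any distortion apply to the point x, -y, -z); pixel columns grow to the right and rows downward; lengths in m; the calibration is good to about 2 mm. A picture is of the moment at which its call begins: read the wrist's pose just before it. camera_model takes no time and is no camera call; for the wrist camera it gives the pose at the moment of the call.
- ctrl.close_job(): hands the job in, once; it reports no verdict.
The state is a dict: "time": time; "joint_positions": joint angles; "qd": joint speeds; "joint_torque": joint torques, N m; "position": TCP position; "tool_rot": TCP orientation; "ft_force": force on the tool from outside, world axes, zero at the start; "torque": the same for the moment, N m; "grip_width": opening from 0.0 (shut) to 1.0 (fully open).
Only numpy, scipy, OpenCV 4.12 (cv2) and the standard library are available. Lean on these libraries where they do the work, as an engineer would, in place of code of your own. Each camera call takes 0.05 s, during which the arm holds its last target.

TASK

Pick the round queen-cell carrier up by its grip bar, set its central bore over the spindle of the turntable and turn it until the three studs enter its holes, then slide it down fully home, flat on the turntable, and let go. The cells are delicate: keep the carrier level, lower it slowly without dropping it, press and turn with only a light hand force (well under 25 N on the studs and spindle), and leave everything else on the bench where it is.

Things in the scene. Friction and masses are not known exactly. Their poses are not given: they have to be found in the camera images.
- carrier: loose round white queen-cell carrier, 0.3 kg: disc 140 mm in diameter, 8 mm thick, nine yellow cell cups along its rim (up to 31 mm above the underside), central hub 36 mm in diameter and 50 mm high with an upright grip bar on it. Origin: centre of the underside, in the mouth of its bore; z up. Bore: 20 mm in diameter, 46 mm deep, open below only. Starts flat on the bench
- carrier_grip (a point): centre of the carrier's grip bar, on its axis, 70 mm above the underside. The bar is 56 mm long along the carrier's x, 12 mm thick along its y, from 50 to 88 mm above the underside. Axes as the carrier's
- carrier_hole (a point): one of the carrier's three stud holes (centre, at the underside): through holes 10 mm in diameter, 36 mm from the axis, at 0 (this one), 120 and 240 degrees from the carrier's x axis; it fits in three positions a third of a turn apart
- drive: fixed drive unit of an incubator turntable: grey housing 140 x 140 x 45 mm; origin under its centre, on the spindle axis, z up. On it lies an aluminium turntable 116 mm in diameter with a central steel spindle, three steel studs and, midway between the studs, three low sprung rubber pads. Its brake is on, the turntable does not turn
- drive_seat (a point): point on the spindle axis 2 mm above the turntable's face, 51 mm above the bench: when fully home the carrier's underside rests at this height (within 1 mm) on the rubber pads, which give 0.4 mm per newton, 3 mm at most. Axes as the housing's
- spindle_top (a point): top of the spindle, 40 mm above the seat. The spindle is 18 mm in diameter; its top 8 mm taper to 8 mm across
- stud_level (a point): point on the spindle axis level with the stud tops, 16 mm above the seat. Studs: 8 mm in diameter, top 2 mm tapered to 6 mm, 36 mm from the axis, 120 degrees apart; one stands within 40 degrees (0.70 rad) either way of the housing's x axis. Their angle is NOT reported: see it or find it by feel, turning the carrier on them under light load; holes enter within 2 to 3 degrees
- cup_a: loose yellow plastic queen-cell cup, 19 mm wide and 21 mm high, standing beside the drive unit; origin under its centre
- cup_b: loose yellow cell cup of the same kind, standing beside the carrier; origin under its centre
- mouse: black computer mouse, 100 x 60 x 30 mm; origin under its centre
- tool_glass: small glass, 52 mm wide and 70 mm high, with a wooden stick in it up to 135 mm; origin under its centre
- graft_case: small yellow plastic case, 60 x 35 x 18 mm; origin under its centre
Not all that is in view belongs to the job. What is shaped like the drive but turquoise is not meant.

How it is judged:
By the outcome, as a careful person would: the job done as asked, in the order asked, and still so for the second after the job is handed in, with the robot touching nothing.
It also fails if it takes over 72 s, if anything falls off the work surface, if the arm or the gripper's body presses on something with over 40 N, if the wrist force passes 120 N, or if a joint passes its speed limit or range.

## Working session

There is one attempt and no reset: what is moved stays moved. The work goes in short steps, Python scripts to look and compute and a shell command to move; the robot and the scene stay as the last step left them, time stands still between calls to the robot, and variables do not carry over. Pictures are saved under pics/ and viewed, and the job is handed in when it is done.

```bash
ls; mkdir -p pics
python3 - <<'E'
from bench import ctrl
import cv2
print(ctrl.get_state(), ctrl.tip_reach)
for n in ["scene","side","wrist"]:
    m=ctrl.camera_model(n); print(n,m)
    cv2.imwrite(f"pics/{n}0.png",ctrl.get_image(n)[:,:,::-1])
E
```

```text
pics
{'time': 0.0, 'joint_positions': array([-1.21690124,  0.32181335, -0.07009341,  1.45166501,  0.02262877,
        1.37080592, -0.05688088]), 'qd': array([ 0.00096831,  0.00098414,  0.00116396,  0.00052939,  0.00055528,
       -0.00188672, -0.00147401]), 'joint_torque': array([ 4.68200471e-05, -4.91305089e+01, -4.04218035e-01, -3.12515795e+01,
       -6.38970640e-02,  4.40039474e-02,  1.76147032e-04]), 'position': array([0.21651606, 0.61232113, 0.23547286]), 'tool_rot': array([-5.31052670e-01, -3.09617956e+00,  2.97497370e-03]), 'ft_force': array([-0.7721947 , -0.00502174, -0.45249819]), 'torque': array([ 0.02391672, -0.01224996,  0.00259597]), 'grip_width': 0.9980538035094958} 0.014
scene {'mtx': array([[505.74534604,   0.        , 319.82736932],
       [  0.        , 505.74534604, 243.35634634],
       [  0.        ,   0.        ,   1.        ]]), 'k1': -0.08615406903483844, 'xyz': array([ 1.06205008, -0.9646698 ,  0.92374053]), 'orientation': array([0.90968059, 0.25573214, 0.54452859])}
side {'mtx': array([[469.60378477,   0.        , 316.88365021],
       [  0.        , 469.60378477, 236.14710489],
       [  0.        ,   0.        ,   1.        ]]), 'k1': -0.0455412978821054, 'xyz': array([ 0.36827154, -0.85923586,  0.58906754]), 'orientation': array([ 1.05013409, -0.06775741, -0.1153119 ])}
wrist {'mtx': array([[339.27207725,   0.        , 318.1476797 ],
       [  0.        , 339.27207725, 237.95549376],
       [  0.        ,   0.        ,   1.        ]]), 'k1': -0.021506470524919084, 'xyz': array([0.14735338, 0.637484  , 0.38419763]), 'orientation': array([-0.23640369, -0.16549576,  1.22261216])}
```

View pics/scene0.png

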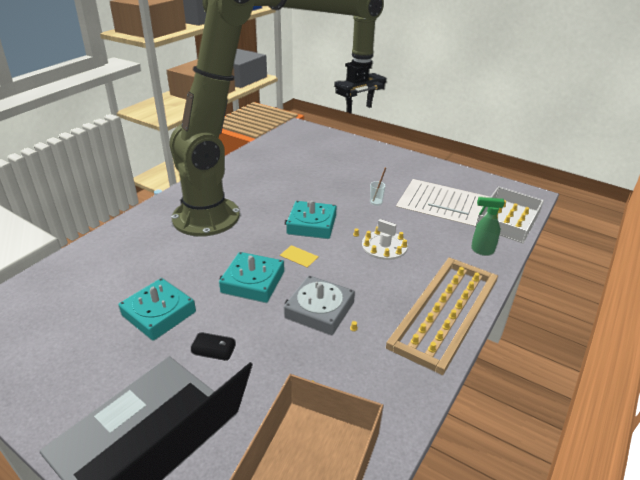

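View pics/side0.png

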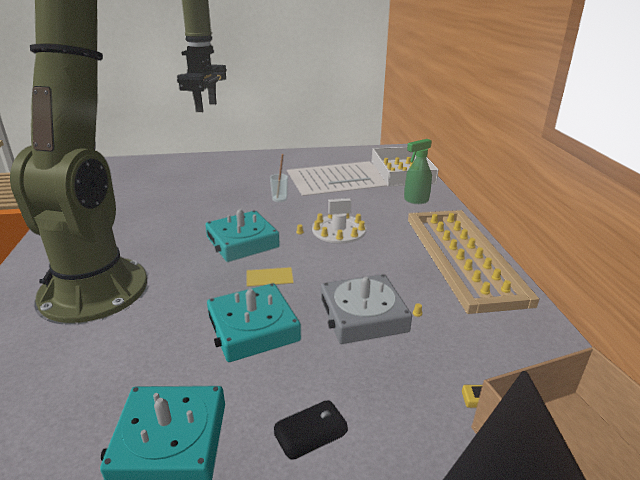

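View pics/wrist0.png

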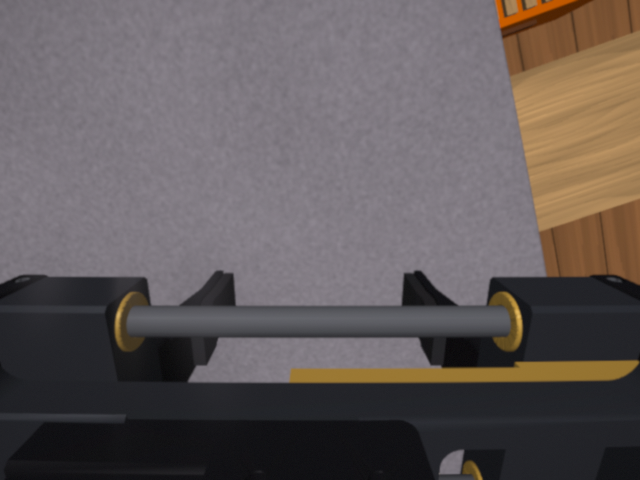

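Scene view: the carrier is at about (385,243), the grey drive at (320,303). The three turquoise units are decoys. Side view: carrier (339,228), drive (366,305). The wrist view shows only bare bench. Next I'll make helpers and zoomed crops.

```bash
cat > h.py <<'E'
from bench import ctrl
import numpy as np, cv2
from scipy.spatial.transform import Rotation as R
def proj(m,P):
    P=np.atleast_2d(P); p=(P-m["xyz"])@R.from_rotvec(m["orientation"]).as_matrix()
    u=np.c_[p[:,0],-p[:,1]]/(-p[:,2:3]); r2=(u**2).sum(1,keepdims=True); u=u*(1+m["k1"]*r2)
    return u*[m["mtx"][0,0],m["mtx"][1,1]]+m["mtx"][:2,2]
def unproj(m,uv,z):
    u=cv2.undistortPoints(np.array([[uv]],float),m["mtx"],np.array([m["k1"],0,0,0.]))[0,0]
    d=R.from_rotvec(m["orientation"]).apply([u[0],-u[1],-1]); t=(z-m["xyz"][2])/d[2]
    return m["xyz"]+t*d
def crop(img,x0,y0,w,h,s,fn):
    cv2.imwrite(fn,cv2.resize(img[y0:y0+h,x0:x0+w],None,fx=s,fy=s,interpolation=cv2.INTER_CUBIC))
E
python3 - <<'E'
from h import *
a=cv2.imread("pics/scene0.png"); b=cv2.imread("pics/side0.png")
S=lambda im,x,y:cv2.resize(im[y:y+75,x:x+100],None,fx=4,fy=4,interpolation=cv2.INTER_CUBIC)
cv2.imwrite("pics/crops0.png",np.vstack([np.hstack([S(a,335,205),S(a,270,265)]),np.hstack([S(b,290,185),S(b,317,268)])]))
ms,md=ctrl.camera_model("scene"),ctrl.camera_model("side")
print(unproj(ms,(385,243),0.01),unproj(md,(339,228),0.01))
print(unproj(ms,(320,300),0.05),unproj(md,(366,298),0.05))
E
```

```text
[0.56261292 0.18684486 0.01      ] [0.55930932 0.18046754 0.01      ]
[ 0.56039694 -0.17271801  0.05      ] [ 0.55060226 -0.16801598  0.05      ]
```

View pics/crops0.png

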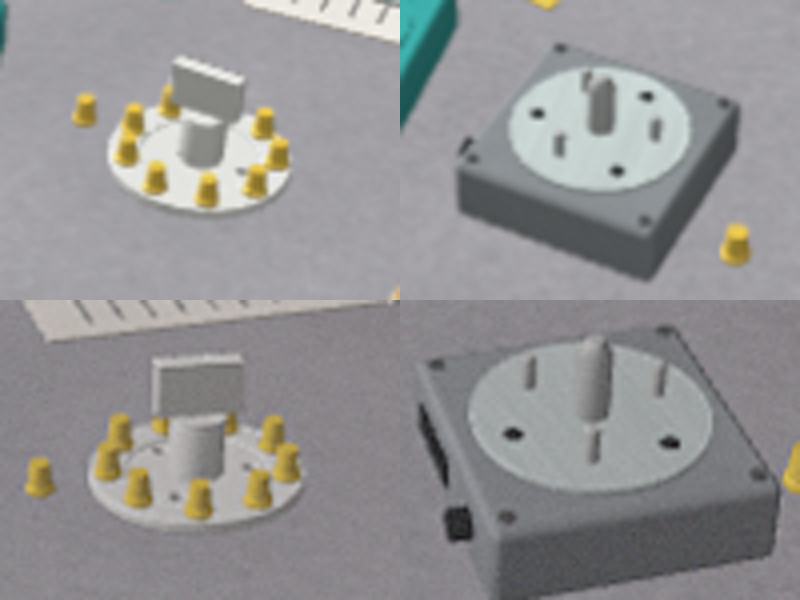

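Crop top row is the scene view and bottom row the side view. The carrier's grip bar, the drive's three studs and three pads, and the housing corners are all visible. I'll fit the poses from these points.

```bash
cat > fit.py <<'E'
from h import *
from scipy.optimize import least_squares
ms,md=ctrl.camera_model("scene"),ctrl.camera_model("side")
def c(p,ox,oy,x,y): return [(p[0]-ox)/4-.375+x,(p[1]-oy)/4-.375+y]
def pol(r,a,z): return [r*np.cos(a),r*np.sin(a),z]
def rz(a): return R.from_euler('z',a).as_matrix()
# drive: params x,y,yaw,stud
sc=dict(sp=(602,80),studs=[(559,135),(656,120),(588,76)],pads=[(538,113),(647,96),(617,171)],cor=[(560,43),(740,103),(650,236),(458,172)])
sd=dict(sp=(594,340),studs=[(531,358),(662,363),(594,430)],pads=[(514,434),(670,442)],cor=[(417,362),(676,327),(777,487),(498,540)])
def near(pr,ob):
    out=[]
    for o in ob:
        d=pr-o; out.append(d[np.argmin((d**2).sum(1))])
    return np.array(out).ravel()
def res(p,use):
    o=np.array([p[0],p[1],0]); out=[]
    for m,D,off in use:
        C=lambda L:np.array([c(q,*off) for q in L])
        st=np.array([pol(.036,p[3]+k*2*np.pi/3,.067) for k in range(3)])+o
        pd=np.array([pol(.036,p[3]+np.pi/3+k*2*np.pi/3,.051) for k in range(3)])+o
        co=np.array([[i*.07,j*.07,.045] for i,j in((1,1),(1,-1),(-1,-1),(-1,1))])@rz(p[2]).T+o
        out+= [near(proj(m,st),C(D['studs'])),.5*near(proj(m,pd),C(D['pads'])),.5*near(proj(m,co),C(D['cor'])),(proj(m,o+[0,0,.091])-C([D['sp']])).ravel()]
    return np.concatenate(out)
A=(ms,sc,(400,0,270,265));B=(md,sd,(400,300,317,268))
for u in([A],[B],[A,B]):
    best=min((least_squares(res,[.556,-.17,y,s],args=(u,)) for y in np.radians([-30,0,30,60]) for s in np.radians([-40,0,40,80])),key=lambda r:r.cost)
    yw=(np.degrees(best.x[2])+45)%90-45; s=np.degrees(best.x[3])%120
    print("drive",best.x[:2],"yaw mod90",yw,"stud mod120",s,"rms",np.sqrt((best.fun**2).mean()))
# carrier: bar top corners
bs=[(173,66),(242,93),(246,83),(180,56)]; bd=[(153,362),(244,362),(241,355),(155,355)]
def resc(p,use):
    o=np.array([p[0],p[1],0]); out=[]
    for m,L,off,ex in use:
        C=np.array([c(q,*off) for q in L])
        P=np.array([[i*.028,j*.006,.088] for i,j in((1,1),(1,-1),(-1,-1),(-1,1))])@rz(p[2]).T+o
        out.append(near(proj(m,P),C))
        t=np.linspace(0,2*np.pi,90); E=proj(m,np.c_[.07*np.cos(t),.07*np.sin(t),0*t+.004]+o)
        out.append(.5*np.array([E[:,0].min()-c((ex[0],0),*off)[0],E[:,0].max()-c((ex[1],0),*off)[0],E[:,1].max()-c((0,ex[2]),*off)[1]]))
    return np.concatenate(out)
A=(ms,bs,(0,0,335,205),(107,292,212));B=(md,bd,(0,300,290,185),(88,303,526))
for u in([A],[B],[A,B]):
    best=min((least_squares(resc,[.56,.183,y],args=(u,)) for y in np.radians([-60,-30,0,30,60,90])),key=lambda r:r.cost)
    print("carrier",best.x[:2],(np.degrees(best.x[2])+90)%180-90,"rms",np.sqrt((best.fun**2).mean()))
E
python3 fit.py
```

```text
drive [ 0.55382715 -0.16336801] yaw mod90 6.891048437837966 stud mod120 17.14072555681246 rms 0.5656118474719214
drive [ 0.54970853 -0.16092842] yaw mod90 6.766159350758606 stud mod120 17.06146725074072 rms 0.6871830806439971
drive [ 0.55084396 -0.16125293] yaw mod90 6.794403156406624 stud mod120 16.96019819218538 rms 0.7735651899973586
carrier [0.56481574 0.18049529] -1.2400184115331285 rms 0.504832265446063
carrier [0.55916873 0.18539143] -0.8926527190902931 rms 0.5095398006449209
carrier [0.56087461 0.18446145] -0.30059391720132567 rms 0.8083074053453295
```

```bash
cat >> h.py <<'E'
def rel(target_xyz, yaw):
    """row for target TCP with tool x pointing at world angle yaw, z down"""
    s=ctrl.get_state(); Rt=R.from_rotvec(s["tool_rot"]).as_matrix()
    x=np.array([np.cos(yaw),np.sin(yaw),0]); z=np.array([0,0,-1.]); G=np.c_[x,np.cross(z,x),z]
    d=Rt.T@(np.array(target_xyz)-s["position"])*1000
    return np.round(d,1), np.round(R.from_matrix(Rt.T@G).as_rotvec(),4)
E
python3 - <<'E'
from h import *
s=ctrl.get_state();m=ctrl.camera_model("wrist");Rt=R.from_rotvec(s["tool_rot"]).as_matrix()
print(Rt.round(3))
for uv in((318,240),(320,120),(320,10)):
  print(uv, (Rt.T@(unproj(m,uv,0.05)-s["position"])).round(3))
# viewing pose: tool x at 180-1 deg
for dx in (.08,.1,.12,.15): print(dx, rel((.561+dx,.184,.235),np.radians(179)))
E
```

```text
[[-0.943  0.333 -0.   ]
 [ 0.333  0.943 -0.001]
 [-0.    -0.001 -1.   ]]
(318, 240) [-0.021  0.     0.186]
(320, 120) [0.095 0.002 0.186]
(320, 10) [0.186 0.002 0.186]
0.08 (array([-543. , -262.5,    1.1]), array([-1.400e-03, -2.000e-04, -3.223e-01]))
0.1 (array([-561.8, -255.8,    1.1]), array([-1.400e-03, -2.000e-04, -3.223e-01]))
0.12 (array([-580.7, -249.2,    1.1]), array([-1.400e-03, -2.000e-04, -3.223e-01]))
0.15 (array([-609. , -239.2,    1.1]), array([-1.400e-03, -2.000e-04, -3.223e-01]))
```

```bash
python3 -m handwheel '[[-25,-12,0,0,0,-0.02,-1],[-75,-35,0,0,0,-0.05,-1],[-130,-61,0,0,0,-0.09,-1],[-185,-87,0,0,0,-0.12,-1],[-240,-113,0,0,0,-0.15,-1],[-295,-138,0,0,0,-0.18,-1],[-350,-164,0,0,0,-0.21,-1],[-405,-190,0,0,0,-0.24,-1],[-460,-216,0,0,0,-0.27,-1],[-510,-240,0,0,0,-0.30,-1],[-542,-254,0,0,0,-0.322,-1],[-552,-259,0,0,0,-0.322,-1]]'
python3 -m handwheel '[[0,0,0,0,0,0,-1],[0,0,0,0,0,0,-1]]'
python3 - <<'E'
from h import *
s=ctrl.get_state();print(s["joint_positions"],s["ft_force"])
import json
m=ctrl.camera_model("wrist"); im=ctrl.get_image("wrist")[:,:,::-1]
cv2.imwrite("pics/wrist1.png",im); np.savez("w1.npz",**m)
E
```

```text
time: 1.65
position: [0.652, 0.1817, 0.2358]
tool_rot: [-0.035, -3.141, 0.002]
ft_force: [-1.2, 0.5, 0.5]
grip_width: 0.996
time: 1.9
position: [0.6495, 0.1871, 0.2365]
tool_rot: [-0.023, -3.141, -0.002]
ft_force: [-0.9, -0.0, -0.1]
grip_width: 0.998
[-0.49784681  0.37799716  0.24040211  1.38762986 -0.0910699   1.38711993
  1.29874507] [-0.89003442 -0.04063987 -0.10099581]
```

View pics/wrist1.png

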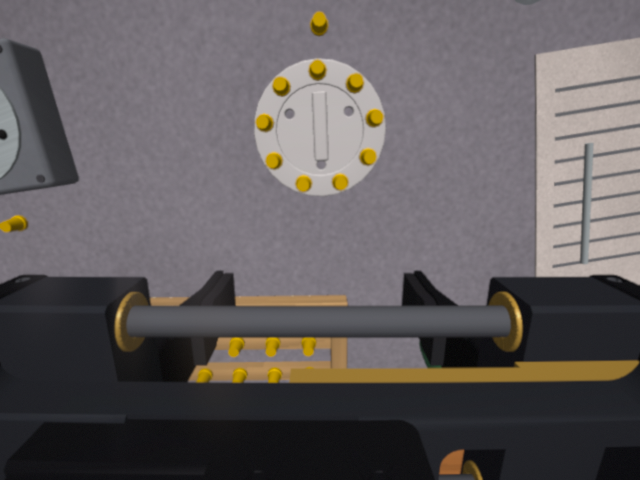

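Wrist view: carrier disc centred near (320,128), grip bar vertical in the picture (along tool x), holes at (289,113), (349,111) and (321,163), and cup_b at (319,22), clear. I'll refine the pose from this view.

Run:
```python
from h import *
im=cv2.imread("pics/wrist1.png"); crop(im,245,50,150,150,4,"pics/wcrop1.png")
```

```text
(no output)
```

View pics/wcrop1.png

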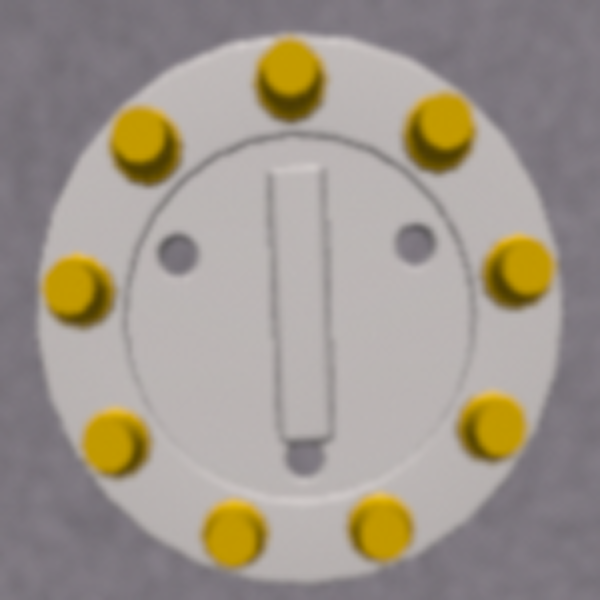

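Run:
```python
from h import *
from scipy.optimize import least_squares
m=dict(np.load("w1.npz"))
C=lambda L:np.array(L,float)/4-.375+[245,50]
bar=C([(270,172),(324,170),(331,438),(283,440)]); holes=C([(415,243),(178,254)])
B=np.array([[-.028,.006],[-.028,-.006],[.028,-.006],[.028,.006]])
def rt(a): return R.from_euler('z',a).as_matrix()
def res(p):
    o=np.array([p[0],p[1],0]); M=rt(p[2])
    # match nearest
    P=proj(m,np.c_[B,[.088]*4]@M.T+o); out=[]
    for q in bar: d=P-q; out.append(d[np.argmin((d**2).sum(1))])
    H=proj(m,np.array([[.036*np.cos(a),.036*np.sin(a),.008] for a in np.radians([120,240])])@M.T+o)
    for q in holes: d=H-q; out.append(d[np.argmin((d**2).sum(1))])
    t=np.linspace(0,2*np.pi,361); E=proj(m,np.c_[.07*np.cos(t),.07*np.sin(t),0*t+.008]+o)
    ex=C([(38,35),(561,582)])
    e=np.concatenate([E.min(0)-ex[0],E.max(0)-ex[1]])
    return np.r_[np.ravel(out),e]
r=least_squares(res,[.56,.184,0]); print(r.x[:2],np.degrees(r.x[2]),r.fun.round(1))
s=ctrl.get_state();print(s["position"],s["tool_rot"], rel((r.x[0],r.x[1],.077),np.pi+r.x[2]))
```

```text
[0.56195812 0.19093505] 1.519307554689209 [-0.8 -1.7  0.4 -1.9  1.1  1.3 -0.9  1.4  0.2  0.7  0.1  0.6 -0.5 -0.2
  0.5  0.7]
[0.64963588 0.18710542 0.2367059 ] [-2.31528490e-02 -3.14102737e+00 -1.99392767e-03] (array([ 87.6,   2.3, 159.8]), array([ 0.0013, -0.0005, -0.0413]))
```

```bash
python3 -m handwheel '[[10,0,20,0,0,-0.02,-1],[20,0,50,0,0,-0.04,-1],[24,2,70,0,0,-0.04,-1],[24,2,70,0,0,-0.04,-1],[24,2,70,0,0,-0.04,-1],[24,2,70,0,0,-0.04,-1]]'
python3 - <<'E'
from h import *
s=ctrl.get_state();print(s["position"],s["tool_rot"],s["ft_force"])
m=ctrl.camera_model("wrist"); im=ctrl.get_image("wrist")[:,:,::-1]
cv2.imwrite("pics/wrist2.png",im); np.savez("w2.npz",**m)
print(ctrl.get_state()["position"])
E
```

```text
time: 2.7
position: [0.6277, 0.1874, 0.1681]
tool_rot: [-0.035, 3.139, 0.001]
ft_force: [0.4, -1.0, -0.0]
grip_width: 1.002
[0.62768517 0.18743633 0.16808182] [-3.50922271e-02  3.13901047e+00  1.28426360e-03] [ 0.40904187 -0.9790163  -0.03333709]
[0.62758994 0.18727702 0.16784914]
```

View pics/wrist2.png

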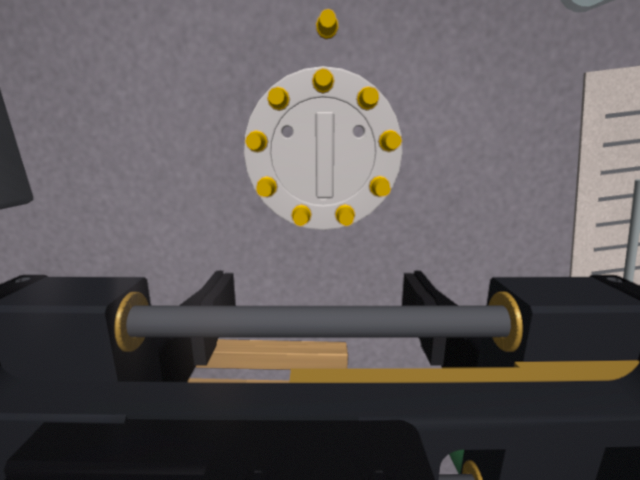

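Wrist view: the bar spans about (316..333, 112..198) and is now parallel to tool x. The disc spans 244..403 by 67..230.

Run:
```python
from h import *
from scipy.optimize import least_squares
m=dict(np.load("w2.npz"))
bar=np.array([(316,112.5),(333,112.5),(332.5,197.5),(317.5,198)])
B=np.array([[-.028,.006],[-.028,-.006],[.028,-.006],[.028,.006]])
rt=lambda a:R.from_euler('z',a).as_matrix()
hl=np.array([(359,131),(287.5,131)])
def res(p):
    o=np.array([p[0],p[1],0]); M=rt(p[2])
    P=proj(m,np.c_[B,[.088]*4]@M.T+o); out=[]
    for q in bar: d=P-q; out.append(d[np.argmin((d**2).sum(1))])
    H=proj(m,np.array([[.036*np.cos(a),.036*np.sin(a),.008] for a in np.radians([120,240])])@M.T+o)
    for q in hl: d=H-q; out.append(d[np.argmin((d**2).sum(1))])
    t=np.linspace(0,2*np.pi,361); E=proj(m,np.c_[.07*np.cos(t),.07*np.sin(t),0*t+.008]+o)
    return np.r_[np.ravel(out),E.min(0)-[244,67],E.max(0)-[403,230]]
r=least_squares(res,[.56,.184,0]); print(r.x[:2],np.degrees(r.x[2]),r.fun.round(1))
print(rel((r.x[0],r.x[1],.072),np.pi+r.x[2]))
print(proj(m,ctrl.get_state()["position"]))
```

```text
[0.5623013  0.19115865] 1.6841318900182016 [-0.6 -1.2  1.3 -1.3  1.4  1.2 -1.3  0.9 -0.1  0.5 -0.3  1.  -0.2 -0.4
 -0.6 -0.2]
(array([65.4,  5.3, 95.7]), array([ 0.0006,  0.002 , -0.0072]))
[[316.64809325 302.03891841]]
```

```bash
python3 -m handwheel '[[20,2,0,0,0,0,-1],[50,4,0,0,0,0,-1],[65,5,5,0,0,0,-1],[65,5,25,0,0,0,-1],[65,5,50,0,0,0,-1],[65,5,70,0,0,0,-1],[65,5,85,0,0,0,-1],[65,5,93,0,0,0,-1],[65,5,96,0,0,0,-1],[65,5,96,0,0,0,-1],[65,5,96,0,0,0,-1]]'
python3 - <<'E'
from h import *
s=ctrl.get_state();print(s["position"],s["tool_rot"],s["ft_force"])
cv2.imwrite("pics/wrist3.png",ctrl.get_image("wrist")[:,:,::-1])
E
```

```text
time: 4.12
position: [0.5622, 0.1908, 0.0713]
tool_rot: [-0.035, 3.14, 0.001]
ft_force: [0.4, 0.7, 0.2]
grip_width: 0.999
[0.56224143 0.19084688 0.0712731 ] [-3.49647078e-02  3.14020396e+00  8.13902779e-04] [0.44972583 0.67931924 0.18311022]
```

View pics/wrist3.png

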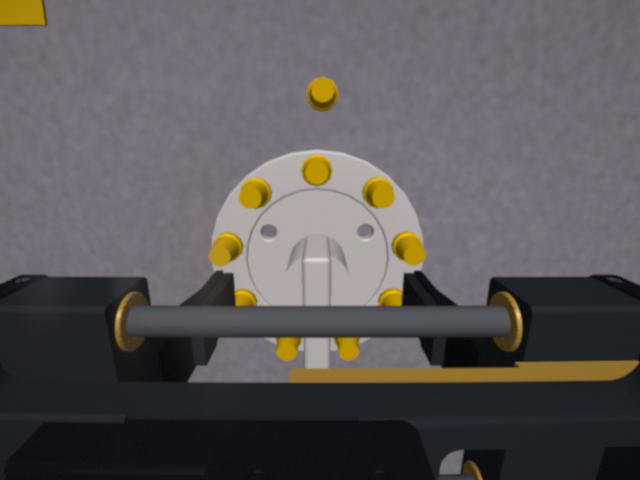

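The bar (column 317) is centred between the fingers, which are clear of the hub and cups. I'll close on it.

```bash
python3 -m handwheel '[[0,0,0,0,0,0,0],[0,0,0,0,0,0,0.5],[0,0,0,0,0,0,0.7],[0,0,0,0,0,0,0.8],[0,0,0,0,0,0,0.9],[0,0,0,0,0,0,1],[0,0,0,0,0,0,1],[0,0,0,0,0,0,1]]' 25
python3 -m handwheel '[[0,0,0,0,0,0,1],[0,0,-2,0,0,0,1],[0,0,-6,0,0,0,1],[0,0,-12,0,0,0,1],[0,0,-20,0,0,0,1],[0,0,-20,0,0,0,1],[0,0,-20,0,0,0,1]]'
python3 - <<'E'
from h import *
s=ctrl.get_state();print(s["position"],s["tool_rot"],s["ft_force"],s["torque"])
cv2.imwrite("pics/wrist4.png",ctrl.get_image("wrist")[:,:,::-1])
a=ctrl.get_image("side")[:,:,::-1]; crop(a,250,130,160,120,5,"pics/side4.png")
E
```

```text
time: 5.18
position: [0.5617, 0.1907, 0.0706]
tool_rot: [-0.035, 3.141, 0.0]
ft_force: [-0.9, -0.2, 0.6]
grip_width: 0.176
time: 6.05
position: [0.5617, 0.1907, 0.0906]
tool_rot: [-0.035, 3.141, 0.0]
ft_force: [0.4, 1.1, -3.6]
grip_width: 0.134
[0.56169546 0.19066766 0.09064649] [-3.48989724e-02  3.14128506e+00  1.76731654e-04] [ 0.44608923  1.08214032 -3.60700285] [ 0.03821217 -0.00213102  0.00962957]
```

View pics/side4.png

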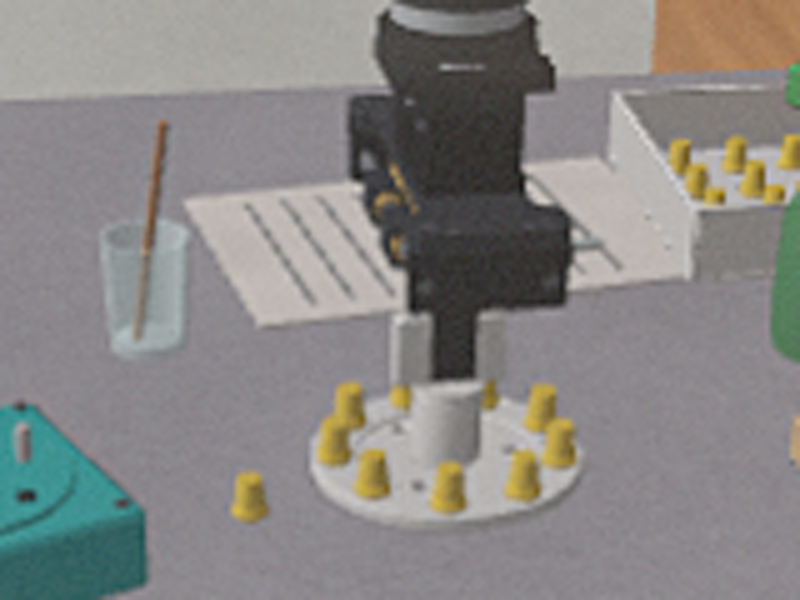

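View pics/wrist4.png

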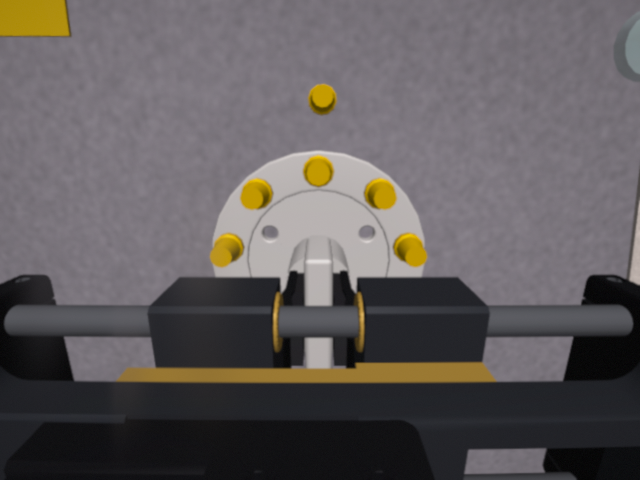

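Lifted cleanly: the force reads about -3.6 N and the carrier is level. Next I'll move to a viewing pose beside the drive, turning about 15° on the way.

Run:
```python
from h import *
print(rel((.675,-.123,.20),np.radians(197)),rel((.5617,.1907,.2),np.radians(197)))
```

```text
(array([-106.4, -316. , -109.7]), array([-1.000e-04, -4.000e-04, -2.745e-01])) (array([-1.000e-01,  1.000e-01, -1.097e+02]), array([-1.000e-04, -4.000e-04, -2.745e-01]))
```

```bash
python3 -m handwheel '[[0,0,-10,0,0,0,1],[0,0,-30,0,0,0,1],[0,-5,-55,0,0,0,1],[-5,-20,-80,0,0,-0.03,1],[-18,-50,-100,0,0,-0.06,1],[-30,-85,-108,0,0,-0.1,1],[-42,-120,-110,0,0,-0.14,1],[-54,-155,-110,0,0,-0.17,1],[-66,-190,-110,0,0,-0.2,1],[-78,-225,-110,0,0,-0.23,1],[-90,-260,-110,0,0,-0.255,1],[-100,-290,-110,0,0,-0.275,1]]'
python3 -m handwheel '[[-4,-15,0,0,0,0,1],[-6,-25,0,0,0,0,1],[-6,-26,0,0,0,0,1],[-6,-26,0,0,0,0,1],[-6,-26,0,0,0,0,1],[-6,-26,0,0,0,0,1]]'
python3 - <<'E'
from h import *
s=ctrl.get_state();print(s["joint_positions"],s["position"],s["tool_rot"],s["ft_force"],s["torque"])
m=ctrl.camera_model("wrist"); im=ctrl.get_image("wrist")[:,:,::-1]
cv2.imwrite("pics/wrist5.png",im); np.savez("w5.npz",**m)
E
```

```text
time: 7.65
position: [0.6685, -0.0987, 0.2011]
tool_rot: [-0.465, 3.107, -0.001]
ft_force: [0.9, 0.5, -3.2]
grip_width: 0.136
time: 8.4
position: [0.6815, -0.1194, 0.2007]
tool_rot: [-0.467, 3.107, 0.001]
ft_force: [-0.6, 0.5, -3.5]
grip_width: 0.136
[-0.11613513  0.43682626  0.34691466  1.394711   -0.14889322  1.33564252
  2.10430696] [ 0.68146862 -0.11935069  0.2006682 ] [-4.66565313e-01  3.10658346e+00  6.12192543e-04] [-0.62614788  0.50557677 -3.4519548 ] [ 0.08733468  0.00978747 -0.00701904]
```

View pics/wrist5.png

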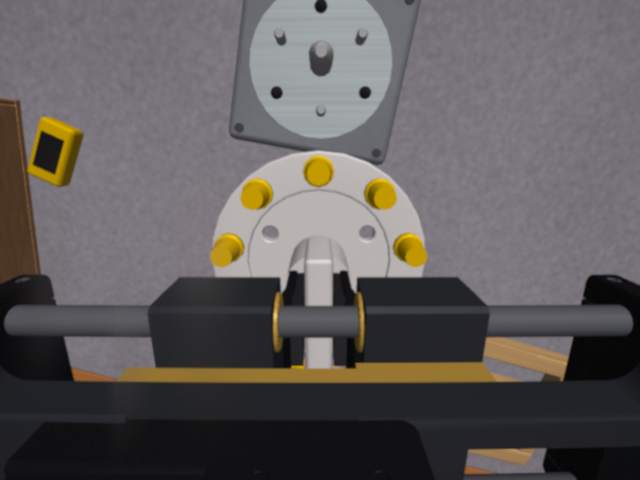

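Wrist view: the drive is ahead, with the spindle top near (320,48) and the studs at (280,34), (361,34) and (321,110). The carrier's holes, at (270,233) and (367,233), already look parallel to the studs. Now I'll measure precisely.

Run:
```python
from h import *
im=cv2.imread("pics/wrist5.png"); crop(im,230,0,190,150,4,"pics/wcrop5.png"); crop(im,200,145,240,140,3,"pics/wcrop5b.png")
```

```text
(no output)
```

View pics/wcrop5.png

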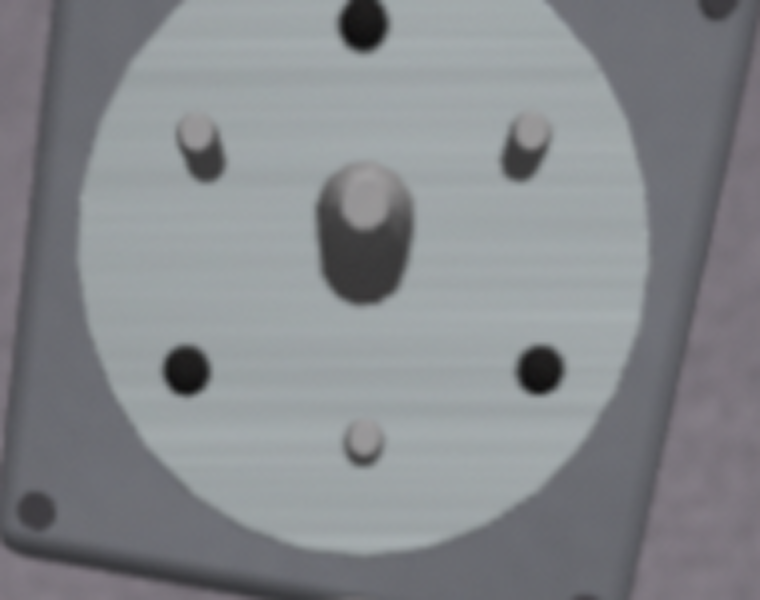

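View pics/wcrop5b.png

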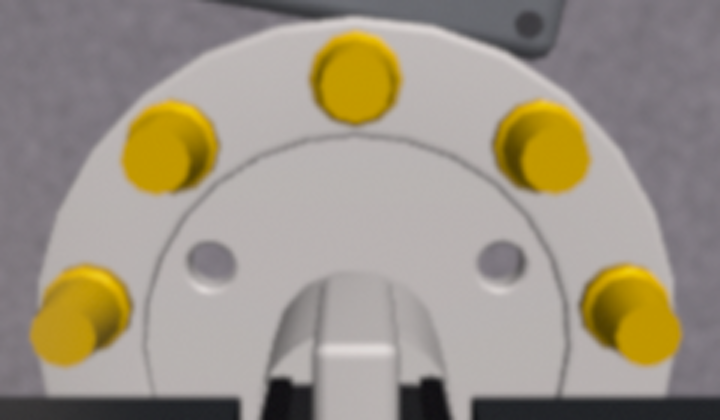

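```bash
cat > f5.py <<'E'
from h import *
from scipy.optimize import least_squares
m=dict(np.load("w5.npz"))
C=lambda L,s,o:(np.array(L,float)+.5)/s-.5+o
st=C([(197,132),(533,131),(364,440)],4,[230,0]); sp=C([(364,202)],4,[230,0]); pd=C([(187,370),(540,370),(363,23)],4,[230,0]); ex=C([(79,554),(650,554)],4,[230,0])
def near(P,Q): return np.concatenate([(P-q)[np.argmin(((P-q)**2).sum(1))] for q in Q])
ring=lambda r,z,a,o,ks:np.array([[r*np.cos(a+k*2*np.pi/3),r*np.sin(a+k*2*np.pi/3),z] for k in ks])+o
t=np.linspace(0,2*np.pi,721)
def rd(p):
    o=np.array([p[0],p[1],0]); E=proj(m,np.c_[.058*np.cos(t),.058*np.sin(t),0*t+.049]+o)
    dz=p[3]
    return np.r_[near(proj(m,ring(.036,.067+dz,p[2],o,range(3))),st),near(proj(m,o+[0,0,.091+dz]),sp),near(proj(m,ring(.036,.051+dz,p[2]+np.pi/3,o,range(3))),pd),E[:,0].min()-ex[0,0],E[:,0].max()-ex[1,0],E[:,1].max()-ex[0,1],dz*300]
r=least_squares(rd,[.551,-.161,np.radians(17),0]); print("drive",r.x[:2].round(4),np.degrees(r.x[2]),r.x[3],r.fun.round(1))
Tp=np.array([.68147,-.11935,.20067]); zu=Tp[2]-.0706
h=C([(211,262),(501,262)],3,[200,145]); exc=C([(40,18),(675,18)],3,[200,145])
def rc(p):
    o=np.array([p[0],p[1],zu+p[3]]); E=proj(m,np.c_[.07*np.cos(t),.07*np.sin(t),0*t+.008]+o)
    return np.r_[near(proj(m,ring(.036,.008,p[2],o,[1,2])),h),E[:,0].min()-exc[0,0],E[:,0].max()-exc[1,0],E[:,1].min()-exc[0,1],p[3]*300]
c=least_squares(rc,[Tp[0],Tp[1],np.radians(17),0]); print("carrier",c.x[:2].round(4),np.degrees(c.x[2]),c.x[3],c.fun.round(1))
print("carrier-TCP",c.x[:2]-Tp[:2],"shift",r.x[:2]-c.x[:2],"turn deg",np.degrees(r.x[2]-c.x[2]))
tgt=Tp.copy(); tgt[:2]+=r.x[:2]-c.x[:2]; print(tgt, rel(tgt,np.radians(197)), ctrl.get_state()["tool_rot"])
E
python3 f5.py
```

```text
drive [ 0.5533 -0.156 ] 17.12208700046359 0.01110743300888879 [-1.8 -1.4  1.5 -1.3  0.1  1.2  0.4 -0.4  4.5 -3.5 -4.4 -3.6  0.2  5.8
 -0.6 -0.   3.2  3.3]
carrier [ 0.6814 -0.1184] 17.18917132972736 -0.001722471799242728 [ 0.5  0.6 -0.1  0.4 -0.1 -0.3 -0.9 -0.5]
carrier-TCP [-4.87509528e-05  9.56946925e-04] shift [-0.12813475 -0.03760682] turn deg -0.06708432926376676
[ 0.55333525 -0.15695682  0.20067   ] (array([133.5,   1.9,   0. ]), array([0.0002, 0.0003, 0.0011])) [-4.66063568e-01  3.10657362e+00  3.97369526e-04]
```

```bash
sed -i 's/ring(.036,.051+dz,p\[2\]+np.pi/ring(p[4],.051+dz,p[2]+np.pi/; s/np.radians(17),0\]); print("drive"/np.radians(17),0,.045]); print("drive",r0(),/' f5.py; sed -i 's/r0(),//' f5.py; python3 f5.py
```

```text
File "f5.py", line 13
    r=least_squares(rd,[.551,-.161,np.radians(17),0,.045]); print("drive",,r.x[:2].round(4),np.degrees(r.x[2]),r.x[3],r.fun.round(1))
                                                                          ^
SyntaxError: invalid syntax
```

```bash
sed -i 's/,,r.x/,r.x[4],r.x/' f5.py; python3 f5.py
```

```text
drive 0.041753604282768864 [ 0.5512 -0.1566] 17.1237512147526 5.608233283961393e-05 [-0.   0.1 -0.3  0.3  0.1 -0.3  0.4  0.5 -0.  -0.4  0.1 -0.5  0.2 -0.3
 -0.6  0.2  0.6  0. ]
carrier [ 0.6814 -0.1184] 17.18917132972736 -0.001722471799242728 [ 0.5  0.6 -0.1  0.4 -0.1 -0.3 -0.9 -0.5]
carrier-TCP [-4.87509528e-05  9.56946925e-04] shift [-0.13019993 -0.0381688 ] turn deg -0.06542011497475812
[ 0.55127007 -0.1575188   0.20067   ] (array([135.6,   2. ,   0. ]), array([0.0002, 0.0003, 0.0011])) [-4.66063568e-01  3.10657362e+00  3.97369526e-04]
```

Residuals are sub-pixel: the drive is at (0.5512, -0.1566), the studs at 17.1° and the carrier at 17.2°. I'll move over the spindle, staying above it.

```bash
python3 -m handwheel '[[10,0,0,0,0,0,1],[30,1,0,0,0,0,1],[55,1,0,0,0,0,1],[80,2,0,0,0,0,1],[105,2,0,0,0,0,1],[125,2,0,0,0,0,1],[134,2,0,0,0,0,1],[135.5,2,5,0,0,0,1],[135.5,2,12,0,0,0,1],[135.5,2,20,0,0,0,1],[135.5,2,25,0,0,0,1],[135.5,2,27,0,0,0,1]]'
python3 -m handwheel '[[0,0,0,0,0,0,1],[0,0,0,0,0,0,1]]'
python3 - <<'E'
from h import *
s=ctrl.get_state();print(s["position"],s["tool_rot"],s["ft_force"],s["torque"],s["joint_positions"][6])
print(rel((.5513,-.1575,s["position"][2]),np.radians(197.1)))
a=ctrl.get_image("side")[:,:,::-1];b=ctrl.get_image("scene")[:,:,::-1]
S=lambda im,x,y:cv2.resize(im[y:y+120,x:x+80],None,fx=5,fy=5,interpolation=cv2.INTER_CUBIC)
cv2.imwrite("pics/p6.png",np.hstack([S(a,325,225),S(b,278,215)]))
E
```

```text
time: 9.95
position: [0.5513, -0.1578, 0.1728]
tool_rot: [0.465, -3.106, -0.0]
ft_force: [-0.1, -0.1, -4.4]
grip_width: 0.136
time: 10.2
position: [0.5516, -0.158, 0.1738]
tool_rot: [-0.465, 3.106, -0.0]
ft_force: [0.2, -1.3, -3.8]
grip_width: 0.137
[ 0.55159297 -0.1580036   0.17384723] [-4.64999918e-01  3.10638111e+00 -2.34407243e-04] [ 0.16738453 -1.31166237 -3.78326447] [0.1436603  0.01397576 0.00228013] 2.166642061080247
(array([ 0.1,  0.6, -0. ]), array([-0.0002,  0.0006, -0.0013]))
```

View pics/p6.png

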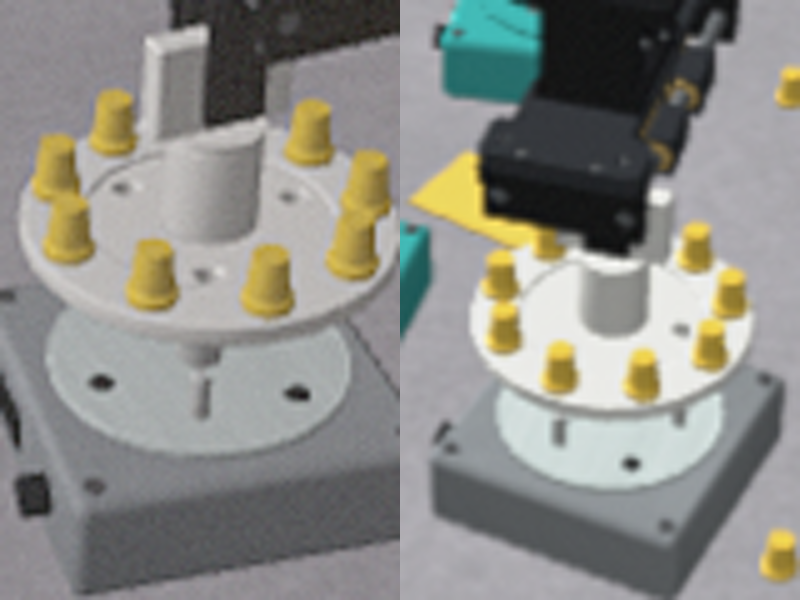

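Both views show the carrier level, centred over the spindle, and its holes in line with the studs. I'll lower it slowly while watching the force.

```bash
python3 -m handwheel '[[0,0.3,2,0,0,0,1],[0,0.5,4,0,0,0,1],[0,0.5,6,0,0,0,1],[0,0.5,8,0,0,0,1],[0,0.5,10,0,0,0,1],[0,0.5,12,0,0,0,1],[0,0.5,14,0,0,0,1],[0,0.5,16,0,0,0,1],[0,0.5,16,0,0,0,1],[0,0.5,16,0,0,0,1]]'
python3 -m handwheel '[[0,0,2,0,0,0,1],[0,0,4,0,0,0,1],[0,0,6,0,0,0,1],[0,0,8,0,0,0,1],[0,0,10,0,0,0,1],[0,0,11,0,0,0,1],[0,0,12,0,0,0,1],[0,0,12,0,0,0,1]]'
python3 - <<'E'
from h import *
for _ in range(1):
  s=ctrl.get_state();print(s["position"],s["tool_rot"],s["ft_force"],s["torque"])
print(rel((.5513,-.1575,s["position"][2]),np.radians(197.1)))
E
```

```text
time: 11.55
position: [0.5513, -0.1574, 0.1576]
tool_rot: [-0.465, 3.107, -0.0]
ft_force: [0.0, -1.5, -2.9]
grip_width: 0.137
time: 12.55
position: [0.5512, -0.1574, 0.1455]
tool_rot: [0.465, -3.107, -0.0]
ft_force: [-0.4, 0.3, -3.2]
grip_width: 0.136
[ 0.55119588 -0.15741469  0.14549141] [ 4.65180822e-01 -3.10689820e+00 -1.54130662e-04] [-0.38721346  0.29732916 -3.21986366] [0.02903344 0.0007532  0.06170661]
(array([-0.1, -0.1, -0. ]), array([ 0.0001, -0.    , -0.0012]))
```

The bore is on the spindle with no side force. The stud tops are 8 mm further down.

```bash
python3 -m handwheel '[[0,0,2,0,0,0,1],[0,0,4,0,0,0,1],[0,0,6,0,0,0,1],[0,0,7,0,0,0,1],[0,0,8,0,0,0,1],[0,0,8.5,0,0,0,1],[0,0,9,0,0,0,1],[0,0,9.5,0,0,0,1],[0,0,9.5,0,0,0,1]]'
python3 - <<'E'
from h import *
s=ctrl.get_state();print(s["position"],s["tool_rot"],s["ft_force"],s["torque"])
E
python3 -m handwheel '[[0,0,0.5,0,0,0,1],[0,0,1,0,0,0,1],[0,0,1.5,0,0,0,1],[0,0,2,0,0,0,1],[0,0,2.5,0,0,0,1],[0,0,2.5,0,0,0,1]]'
python3 - <<'E'
from h import *
s=ctrl.get_state();print(s["position"],s["tool_rot"],s["ft_force"],s["torque"])
E
```

```text
time: 13.68
position: [0.5512, -0.1574, 0.136]
tool_rot: [-0.465, 3.107, 0.0]
ft_force: [0.7, 0.6, -3.2]
grip_width: 0.135
[ 0.55121611 -0.15743649  0.13602708] [-4.65085404e-01  3.10690818e+00  8.67230754e-05] [ 0.68437866  0.58500106 -3.21113031] [0.00924872 0.01829597 0.01433618]
time: 14.42
position: [0.5512, -0.1574, 0.1335]
tool_rot: [0.465, -3.107, -0.0]
ft_force: [0.0, 0.8, -2.4]
grip_width: 0.14
[ 0.55117371 -0.1574002   0.13349175] [ 4.65236152e-01 -3.10688667e+00 -1.57711760e-04] [ 0.03291934  0.77568313 -2.40716526] [0.03384814 0.00344223 0.00801218]
```

```bash
python3 -m handwheel '[[0,0,1,0,0,0,1],[0,0,2,0,0,0,1],[0,0,3,0,0,0,1],[0,0,3,0,0,0,1]]'
python3 - <<'E'
from h import *
s=ctrl.get_state();print(s["position"],s["ft_force"],s["torque"])
a=ctrl.get_image("side")[:,:,::-1];b=ctrl.get_image("scene")[:,:,::-1]
S=lambda im,x,y:cv2.resize(im[y:y+120,x:x+80],None,fx=5,fy=5,interpolation=cv2.INTER_CUBIC)
cv2.imwrite("pics/p7.png",np.hstack([S(a,325,225),S(b,278,215)]))
E
```

```text
time: 14.92
position: [0.5511, -0.1574, 0.1304]
tool_rot: [0.465, -3.107, -0.0]
ft_force: [-0.2, 2.2, -3.7]
grip_width: 0.133
[ 0.55114112 -0.15740244  0.13043598] [-0.24044221  2.1983887  -3.655525  ] [0.02717522 0.00533827 0.00123631]
```

View pics/p7.png

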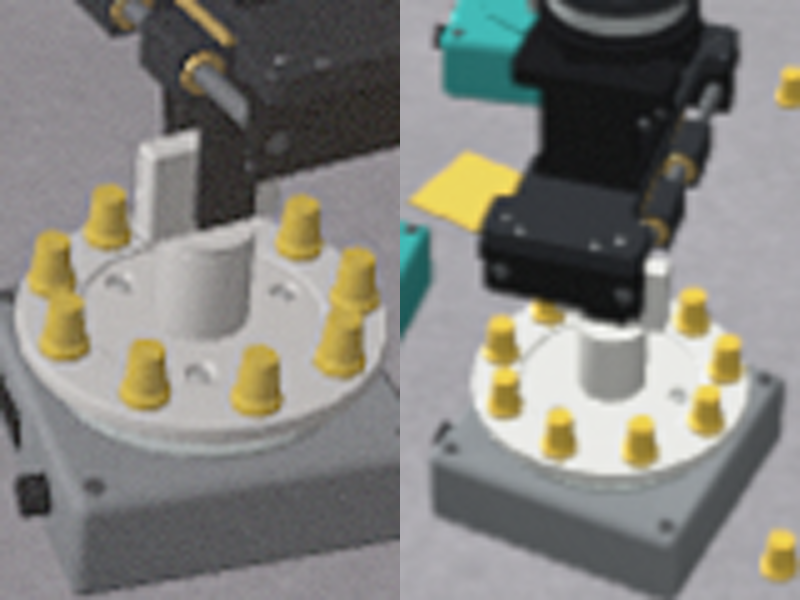

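The studs are showing inside the holes and the carrier is level, about 9 mm above its seat. I'll lower it slowly the rest of the way.

```bash
python3 -m handwheel '[[0,0,1,0,0,0,1],[0,0,2,0,0,0,1],[0,0,3,0,0,0,1],[0,0,4,0,0,0,1],[0,0,5,0,0,0,1],[0,0,6,0,0,0,1],[0,0,6.5,0,0,0,1],[0,0,7,0,0,0,1],[0,0,7,0,0,0,1]]'
python3 - <<'E'
from h import *
s=ctrl.get_state();print(s["position"],s["ft_force"],s["torque"])
E
python3 -m handwheel '[[0,0,0.3,0,0,0,1],[0,0,0.6,0,0,0,1],[0,0,1,0,0,0,1],[0,0,1.3,0,0,0,1],[0,0,1.3,0,0,0,1],[0,0,1.3,0,0,0,1]]'
python3 - <<'E'
from h import *
s=ctrl.get_state();print(s["position"],s["ft_force"],s["torque"])
E
```

```text
time: 16.15
position: [0.5512, -0.1574, 0.1235]
tool_rot: [-0.465, 3.107, 0.0]
ft_force: [-0.4, -0.2, -3.6]
grip_width: 0.133
[ 0.55121653 -0.15742875  0.12354089] [-0.38191141 -0.15176339 -3.56668008] [-0.00150408  0.05133837 -0.01915396]
time: 16.9
position: [0.5512, -0.1574, 0.1223]
tool_rot: [-0.465, 3.107, 0.0]
ft_force: [0.5, 0.2, -3.2]
grip_width: 0.132
[ 0.55123123 -0.15744094  0.12226026] [ 0.54022249  0.2241624  -3.21668121] [0.06531886 0.00471442 0.00304945]
```

```bash
python3 -m handwheel '[[0,0,0.3,0,0,0,1],[0,0,0.6,0,0,0,1],[0,0,0.8,0,0,0,1],[0,0,0.8,0,0,0,1],[0,0,0.8,0,0,0,1]]'
python3 -m handwheel '[[0,0,0.3,0,0,0,1],[0,0,0.6,0,0,0,1],[0,0,0.8,0,0,0,1],[0,0,0.8,0,0,0,1],[0,0,0.8,0,0,0,1]]'
```

```text
time: 17.52
position: [0.5513, -0.1574, 0.1216]
tool_rot: [-0.465, 3.107, 0.0]
ft_force: [-1.1, -0.2, -2.0]
grip_width: 0.14
time: 18.15
position: [0.5513, -0.1574, 0.1208]
tool_rot: [-0.465, 3.107, 0.0]
ft_force: [-0.4, -0.2, 0.1]
grip_width: 0.139
```

The force is now about zero, so the rubber pads are carrying the carrier. I'll check before letting go.

```bash
cat > look.py <<'E'
import sys
from h import *
s=ctrl.get_state();print(s["position"],s["ft_force"],s["torque"],s["grip_width"])
a=ctrl.get_image("side")[:,:,::-1];b=ctrl.get_image("scene")[:,:,::-1]
S=lambda im,x,y:cv2.resize(im[y:y+120,x:x+80],None,fx=5,fy=5,interpolation=cv2.INTER_CUBIC)
cv2.imwrite(sys.argv[1],np.hstack([S(a,325,225),S(b,278,215)]))
E
python3 look.py pics/p8.png
```

```text
[ 0.55130649 -0.1574454   0.1207827 ] [-0.41714641 -0.19073649  0.13431281] [0.08301655 0.2014552  0.01010111] 0.13887723474701846
```

View pics/p8.png

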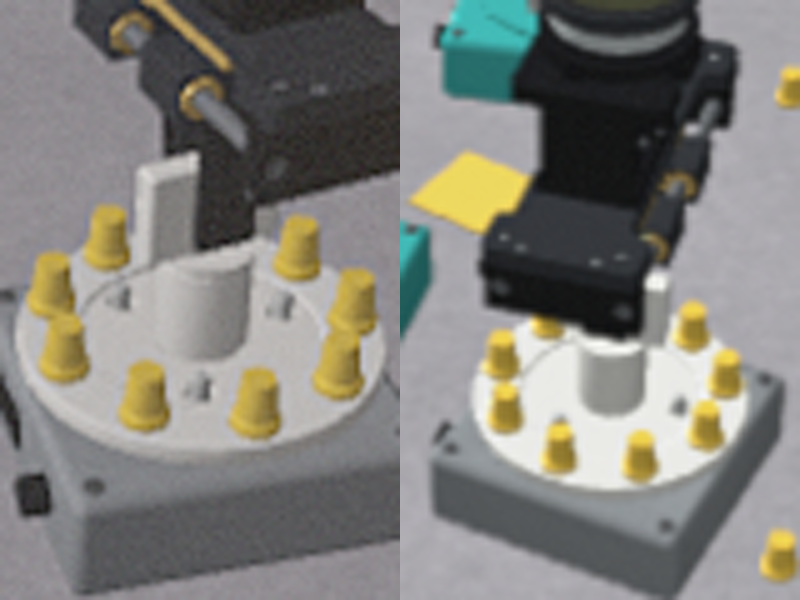

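The studs stand up through all three visible holes and the disc lies flat on the pads. I'll release and retreat straight up.

```bash
python3 -m handwheel '[[0,0,0,0,0,0,0.8],[0,0,0,0,0,0,0.7],[0,0,0,0,0,0,0.6],[0,0,0,0,0,0,0.5],[0,0,0,0,0,0,0.3],[0,0,0,0,0,0,0.2],[0,0,0,0,0,0,0.2],[0,0,0,0,0,0,0.2]]'
python3 -m handwheel '[[0,0,-2,0,0,0,0.2],[0,0,-6,0,0,0,0.2],[0,0,-12,0,0,0,0.2],[0,0,-22,0,0,0,0.2],[0,0,-40,0,0,0,0.2],[0,0,-65,0,0,0,0.2],[-20,0,-85,0,0,0,0.2],[-50,0,-95,0,0,0,0.2],[-80,0,-100,0,0,0,0.2],[-90,0,-100,0,0,0,0.2],[-90,0,-100,0,0,0,0.2]]'
python3 look.py pics/p9.png
python3 - <<'E'
from h import *
m=ctrl.camera_model("wrist"); im=ctrl.get_image("wrist")[:,:,::-1]
cv2.imwrite("pics/wrist9.png",im); np.savez("w9.npz",**m)
cv2.imwrite("pics/side9.png",ctrl.get_image("side")[:,:,::-1])
E
```

```text
time: 19.25
position: [0.5512, -0.1574, 0.1207]
tool_rot: [-0.465, 3.107, 0.0]
ft_force: [0.4, -0.3, -0.6]
grip_width: 0.398
time: 20.62
position: [0.6371, -0.1311, 0.2207]
tool_rot: [0.466, -3.106, 0.0]
ft_force: [-0.6, 0.2, -0.4]
grip_width: 0.397
[ 0.63708114 -0.13105632  0.22068118] [-0.6147954   0.19834448 -0.38544413] [0.02034945 0.06604142 0.06603157] 0.39666982420051206
```

View pics/p9.png

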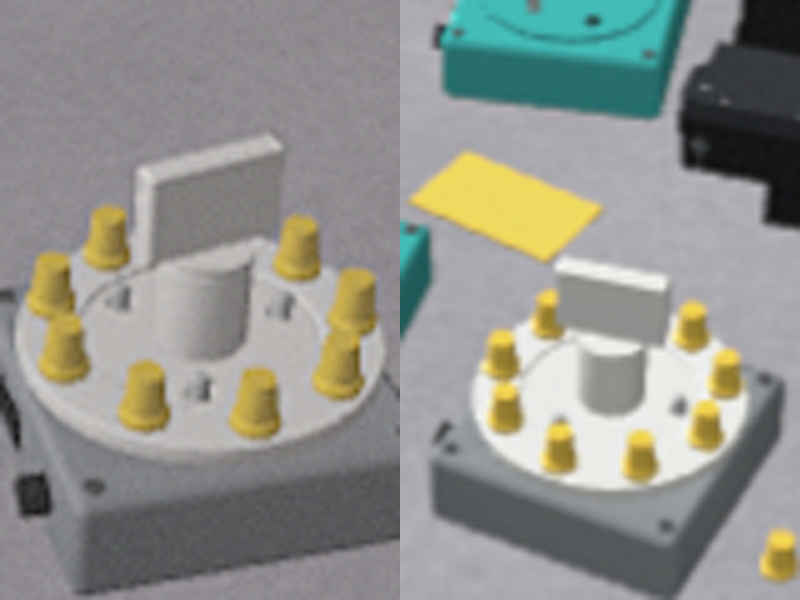

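View pics/wrist9.png

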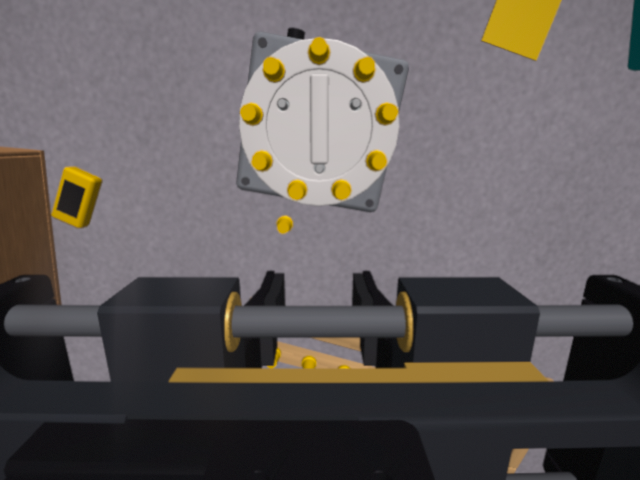

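View pics/side9.png

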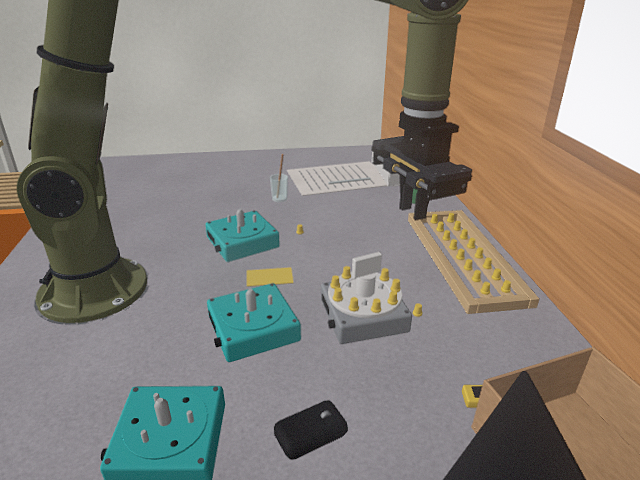

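The carrier sits flat with a stud showing in each hole: wrist view (283,103), (356,103) and (319,168). It did not move on release. Cups, mouse, glass and case are where they were, and the gripper is clear. Handing in.

```bash
python3 -c "
from bench import ctrl
print(ctrl.get_state()['time'],ctrl.close_job())"
```

```text
the job is handed in; nothing more can be done
20.825 None
```

The carrier is fully home on the grey drive with all three studs in its holes, and I handed the job in at 20.8 s of the 72 s allowed. I picked it up by the grip bar, turned it about 15° in the air to match the studs (seen at 17.1°), and lowered it slowly over the spindle until the pads held it. Then I let go and backed away.

**Checks that passed:**
- **Seating:** after release, the wrist picture shows a stud in each of the three holes. The side and scene pictures show the disc flat, and it did not move when the fingers opened.
- **Forces:** apart from the carrier's own weight (about 3 N), wrist readings on the way down stayed within about 2 N. That is well under 25 N; I read the force only between moves.
- **Surroundings:** the loose cups, mouse, glass and case look undisturbed, and the gripper was well clear at hand-in.

**Checks that disagreed:**
- **Carrier position:** the first estimate from the two fixed cameras was 6–10 mm and about 2–3° off the wrist camera's. I used the wrist camera, and the fit confirmed it.
- **Seated height:** from the arm's own readings, the underside is about 50.2 mm above the bench against the nominal 51 mm. That is within the 1 mm allowed, but not by much.

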